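# Re-rack four vials in reverse order

## Robot

A 6-joint arm with a two-finger parallel gripper is mounted at the origin on a cart in front of the work surface, level with it; the furniture and walls round the work are solid. World frame = base frame: x ahead of the robot, y to its left, z up, the work surface at z = 0. Lengths are in m, angles in rad, forces in N, time in s.
With the tool pointing down it reaches from about 0.25 to 0.725 m from the base axis. Payload 9.7 kg.
Tool frame: the origin (TCP) lies on the centre line of the jaws, within the pads' length; the fingertips stand 14 mm ahead of it and the grasp point (between the pads) lies 5 mm behind it; z points along the fingers, y is the line along which they close (so a half turn about z gives the same grasp; the last joint's range is limited). The gripper opens to 85 mm and grips with 20 to 120 N. Pads are 22 mm wide; open, the fingers measure 114 mm over their backs; the gripper's body (76 mm by 85 mm) begins 54 mm behind the grasp point. The pads swing forward as they close: fully open they stand 13 mm farther back than shut.
Start: joints at [-1.243, 0.087, 0.176, 1.66, 0, 1.571], TCP at [0.177, -0.521, 0.245] pointing down, gripper open.
Joint ranges: [-3.13, 3.13], [-0.85, 1.81], [-1.15, 1.24], [-2.2, 2.28], [-1.44, 1.52], [-3.14, 3.14]. Speed limits (rad/s): [2.22, 2.22, 2.57, 3.14, 3.14, 3.14].

## Interface

Orientations are given as a unit quaternion [x, y, z, w].
In Python, from bench import ctrl, viewer, order, nets gives the robot as it stands.
- The arm moves only by the tool drive_tool, never from a script. Its argument "deltas" is a list of rows, each an object of numbers: "rx", "ry", "rz": the turn, a rotation vector about the tool's x, y, z in degrees; "tx", "ty", "tz": the shift along the tool's x, y, z in mm; "grip": the opening in per cent of the stroke, from 0 (shut) to 100 (fully open). A call has 1 to 12 rows; each row is the pose to reach, as a shift and turn from the pose commanded when the call began, along the tool's axes at that moment; what a row does not reach only later rows make up. A row lasts 1/10 s, in which the tool goes at most 50 mm and 8.59 degrees, less where a joint would pass 70% of its speed; a pose out of reach is approached as far as the arm can. A call with a gripper value outside its range is refused whole. The fingers move at their own pace and stop on an object; "squeeze" is the grip in N (left out, the last holds). Time passes only in rows, so rows that repeat a pose let the fingers close. It gives the time, the measured TCP pose, the force, the opening and the grip force at its end, in the units of the state.
- ctrl.read_state(): the state, without advancing time (a new reading comes with each control period).
- viewer.capture(name): name is "scene" or "side" or "wrist"; returns (picture, depth): 420x560x3 uint8, red, green, blue; 420x560 float32, m along the optical axis (not along the pixel's ray), 0 where there is no reading.
- viewer.camera_info(name): a dict with "fx", "fy", "cx", "cy" (pixels), "world_from_camera" (4x4, takes a point from camera to world coordinates). Camera axes: x right, y down, z forward; pixel columns grow to the right and rows downward; lengths in m; the calibration is good to about 2 mm. The wrist camera is an equidistant fisheye: a pixel r from the principal point sees the ray r / f radians off the axis. A picture is of the moment at which its call begins: read the wrist's pose just before it. camera_info takes no time and is no camera call; for the wrist camera it gives the pose at the moment of the call.
- order.sign_off(): hands the job in; it is judged then, once.
Trained networks look in the newest picture that a camera, given by its name, has taken for a name from the list of things; names that differ only in an ending like _2 or _b are one class to them, and where a whole thing is asked for, a point or a joint stands for the part that bears it (a point fixed in the world has none). Each returns a list of dicts, best first, with "conf" (0 to 1); they miss things now and then, are a little off and sometimes report something else, mostly with a low value. They report only what shows in the picture. A call takes as long as a camera call. They do not tell look-alikes from the thing itself.
- nets.search_frame(camera, label): "at" ([column, row] in pixels, amid what is visible of it).
- nets.cut_out(camera, label): "mask" (420x560 bool, what is visible of it) and "at" ([column, row] in pixels, amid what is visible of it).
- nets.pinpoint(camera, label): "at" ([column, row] in pixels: a listed point, or the origin of a listed thing).
The state is a dict: "time_s": time; "joint_positions": joint angles; "joint_vel": joint speeds; "joint_efforts": joint torques, N m; "position": TCP position; "tcp_rot": TCP orientation; "wrist_force": force on the tool from outside, world axes, zero at the start; "torque": the same for the moment, N m; "width": opening from 0.0 (shut) to 1.0 (fully open); "grip_force": force on a finger pad.
Only numpy, scipy, OpenCV 4.12 (cv2) and the standard library are available. Lean on these libraries where they do the work, as an engineer would, in place of code of your own. Each camera call takes 0.05 s, during which the arm holds its last target. There are 200 camera calls.

## Task

Move the four vials from the full rack into the empty rack in reverse order, one to a cup: the vial next to the black head plate of the full rack goes into the cup farthest from the head plate of the other rack, the second from the head plate becomes the second from the far end, and so on. Set each one down upright on the floor of its cup; do not tip vials over or drop them.

Things in the scene. Friction and masses are not known exactly. Their poses are not given: they have to be found in the camera images.
- rack_full: The full rack, fixed: a 240 x 56 x 3 mm strip with a row of four cups and an upright black head plate (37 mm high) at one end. Origin: on the bench under the row's middle; y axis along the row towards the head plate, z up. Cup centres at x = 0, y = +82.5 (next to the plate), +27.5, -27.5, -82.5 mm. The hood's canopy overhangs from x = 0.61 m (world) back, 0.46 m up: keep the wrist clear.
- rack_empty: The empty rack, fixed, same shape and size, its four cups empty. Origin under the middle of its row; y axis along the row towards its head plate, z up. Cup centres at y = +82.5 (next to the head plate), +27.5, -27.5, -82.5 mm, x = 0. Each cup is 49 mm square inside; its floor is 5.5 mm and its rim 14 mm above the bench, so a vial is best held above the rim, with the fingers closing across the row (along x of the rack).
- mid_tube (a point): A slim white plastic bottle with a narrow shoulder and white cap: 33 mm in diameter, 94 mm high, loose, standing upright in a cup of the full rack. The point is its centre, half-way up; z is its own axis.
- cup_tube: The fixed grey cup of the full rack in which mid_tube stands at the start (54 mm square, 11 mm high; looks like the other three). It stays where it is, so it marks that vial's starting place. Origin: centre of its underside, 3 mm above the bench; axes parallel to the rack's.
- mid_blue (a point): A white-labelled vial with a wide blue screw cap: 30 mm in diameter, 58 mm high, loose, standing upright in a cup of the full rack. The point is its centre, half-way up; z is its own axis.
- cup_blue: The fixed grey cup of the full rack in which mid_blue stands at the start (54 mm square, 11 mm high; looks like the other three). It stays where it is, so it marks that vial's starting place. Origin: centre of its underside, 3 mm above the bench; axes parallel to the rack's.
- mid_clear (a point): A clear glass vial with a grey stopper: 27 mm in diameter, 52 mm high, loose, standing upright in a cup of the full rack. The point is its centre, half-way up; z is its own axis.
- cup_clear: The fixed grey cup of the full rack in which mid_clear stands at the start (54 mm square, 11 mm high; looks like the other three). It stays where it is, so it marks that vial's starting place. Origin: centre of its underside, 3 mm above the bench; axes parallel to the rack's.
- mid_small (a point): A small brown glass vial with a grey stopper, the smallest: 23 mm in diameter, 47 mm high, loose, standing upright in a cup of the full rack. The point is its centre, half-way up; z is its own axis.
- cup_small: The fixed grey cup of the full rack in which mid_small stands at the start (54 mm square, 11 mm high; looks like the other three). It stays where it is, so it marks that vial's starting place. Origin: centre of its underside, 3 mm above the bench; axes parallel to the rack's.
Things that resemble listed ones, but are neither listed nor needed, are in the scene too. What is shaped like the part that bears mid_tube but green or orange is not meant.

How it is judged:
By the outcome, as a careful person would: the job done as asked, in the order asked, and still so for the second after the job is handed in, with the robot touching nothing.
It also fails if it takes over 115 s, if anything falls off the work surface, if the arm or the gripper's body presses on something with over 40 N, if the wrist force passes 120 N, or if a joint passes its speed limit or range.

## Working session

There is one attempt and no reset: what is moved stays moved. The work goes in short steps, Python scripts to look and compute and a tool call to move; the robot and the scene stay as the last step left them, time stands still between calls to the robot, and variables do not carry over. Pictures are saved under pics/ and viewed, at most 15 in all, crops included, and the job is handed in when it is done.

Besides the shell and the picture viewer there is one more tool, called after "Call:" as name(argument=value, ...), one argument or row to a line, values as JSON. drive_tool: Moves the arm, as the interface text tells. Its arguments: {"type":"object","properties":{"deltas":{"type":"array","items":{"type":"object","properties":{"rx":{"type":"number"},"ry":{"type":"number"},"rz":{"type":"number"},"tx":{"type":"number"},"ty":{"type":"number"},"tz":{"type":"number"},"grip":{"type":"number"}}}},"squeeze":{"type":"number"}},"required":["deltas"]}

```bash
mkdir -p pics; ls; cat > h.py <<'E'
import numpy as np,cv2
from bench import ctrl,viewer,order,nets
def unproj(cam,px,depth):
    i=viewer.camera_info(cam);T=np.array(i["world_from_camera"])
    p=np.array([(px[0]-i["cx"])/i["fx"]*depth,(px[1]-i["cy"])/i["fy"]*depth,depth,1]);return (T@p)[:3]
def save(cam,n):
    im,d=viewer.capture(cam);cv2.imwrite(f"pics/{n}.png",im[:,:,::-1]);return im,d
E
python3 - <<'E'
from h import *
np.set_printoptions(precision=3,suppress=True)
s=ctrl.read_state();print(s["position"],s["tcp_rot"],s["time_s"])
for c in("scene","side"):
    im,d=save(c,c+"0")
    print(c,np.array(viewer.camera_info(c)["world_from_camera"])[:3,3])
    for l in["rack_full","rack_empty","mid_tube","mid_blue","mid_clear","mid_small","cup_tube"]:
        for r in nets.pinpoint(c,l)[:3]:
            u,v=np.round(r["at"]).astype(int)
            z=d[min(max(v,0),419),min(max(u,0),559)]
            print(l,round(r["conf"],2),u,v,unproj(c,r["at"],z))
E
```

```text
pics
[ 0.177 -0.521  0.245] [ 0.987  0.163 -0.    -0.001] 0.0
scene [-0.104  0.483  0.538]
rack_full 0.78 344 229 [ 0.465 -0.064  0.007]
rack_empty 0.83 196 288 [0.474 0.294 0.014]
mid_tube 0.93 260 236 [0.493 0.139 0.055]
mid_tube 0.92 318 218 [0.466 0.01  0.064]
mid_tube 0.89 367 180 [ 0.541 -0.204  0.056]
mid_blue 0.72 356 211 [ 0.467 -0.101  0.04 ]
mid_blue 0.27 370 214 [ 0.478 -0.158  0.007]
mid_clear 0.6 338 215 [ 0.473 -0.052  0.045]
mid_small 0.6 372 202 [ 0.477 -0.16   0.038]
cup_tube 0.7 345 228 [ 0.47  -0.073  0.004]
cup_tube 0.59 319 238 [0.466 0.008 0.013]
side [ 0.214 -0.702  0.574]
rack_empty 0.63 246 187 [0.489 0.28  0.005]
mid_tube 0.67 283 231 [ 0.472 -0.018  0.064]
mid_tube 0.63 273 201 [0.501 0.115 0.052]
mid_blue 0.82 304 268 [ 0.471 -0.123  0.053]
mid_clear 0.9 291 254 [ 0.472 -0.063  0.042]
mid_small 0.51 321 295 [ 0.48  -0.177  0.031]
```

View pics/scene0.png

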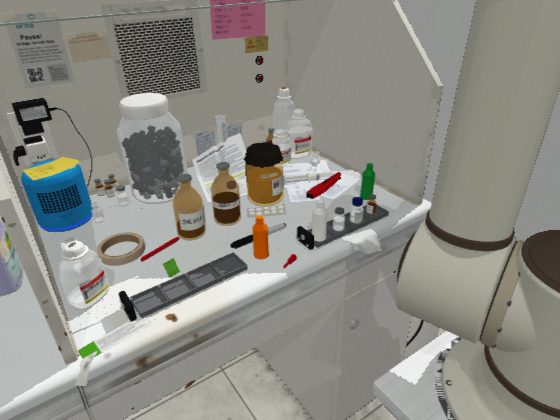

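View pics/side0.png

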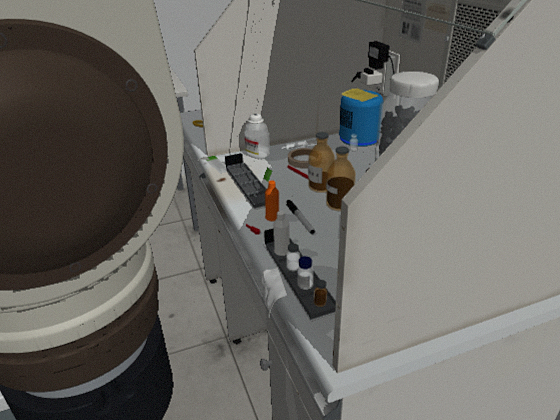

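The white bottle (318,220) stands beside the full rack's head plate (306,236). After it come the clear (338,216), blue (356,210) and small brown (372,203) vials. The orange (261,238) and green (367,182) bottles have the tube's shape but the wrong colour, so I'm excluding them. The empty rack runs from its plate at (126,305) to (247,262).

```bash
cat >> h.py <<'E'
def cloud(cam,d):
    i=viewer.camera_info(cam);T=np.array(i["world_from_camera"])
    v,u=np.mgrid[0:d.shape[0],0:d.shape[1]].astype(float);x=(u-i["cx"])/i["fx"];y=(v-i["cy"])/i["fy"]
    if cam=="wrist":
        th=np.hypot(x,y);k=np.tan(np.minimum(th,1.5))/np.maximum(th,1e-9);x*=k;y*=k
    return np.stack([x*d,y*d,d],-1)@T[:3,:3].T+T[:3,3]
E
python3 - <<'E'
from h import *
np.set_printoptions(precision=3,suppress=True)
for c in("scene","side"):
    im,d=viewer.capture(c);P=cloud(c,d);ok=d>0
    m=nets.cut_out(c,"rack_empty")
    for r in m[:2]:
        q=P[r["mask"]&ok];print(c,"empty",r["conf"],q.min(0),q.max(0),np.median(q,0))
        q=q[q[:,2]<.02];rect=cv2.minAreaRect((q[:,:2]*1000).astype(np.float32));print(rect)
    for r in nets.cut_out(c,"rack_full")[:2]:
        q=P[r["mask"]&ok];q=q[q[:,2]<.02];print(c,"full",r["conf"],cv2.minAreaRect((q[:,:2]*1000).astype(np.float32)))
    for l in["mid_tube","mid_blue","mid_clear","mid_small"]:
        for r in nets.cut_out(c,l)[:3]:
            q=P[r["mask"]&ok];print(l,round(r["conf"],2),np.round(r["at"]),q.mean(0),np.percentile(q[:,2],98))
    q=P[ok&(P[...,1]<-.2)&(P[...,1]>-.5)&(P[...,2]>.02)&(P[...,0]>.25)&(P[...,0]<.9)]
    for z in(.05,.1,.15,.2,.3,.4,.5):
        s=q[abs(q[:,2]-z)<.02]
        if len(s)>5:print(z,len(s),s.min(0)[:2],s.max(0)[:2],np.median(s,0)[:2])
print(ctrl.read_state()["time_s"])
E
```

```text
scene empty 0.9 [ 0.468  0.183 -0.001] [0.535 0.422 0.039] [0.498 0.319 0.006]
((504.52813720703125, 303.0745849609375), (67.80560302734375, 239.05032348632812), 1.820704698562622)
scene full 0.71 ((480.63800048828125, 38.29069137573242), (63.849761962890625, 19.20256996154785), 6.785828590393066)
scene full 0.67 ((475.96453857421875, -171.9393768310547), (71.29010772705078, 58.03615188598633), 81.39818572998047)
mid_tube 0.88 [260. 238.] [0.497 0.136 0.045] 0.0934416183127987
mid_tube 0.75 [367. 180.] [ 0.549 -0.212  0.047] 0.09280579118592767
mid_tube 0.62 [320. 220.] [0.469 0.007 0.053] 0.099020313976005
mid_blue 0.81 [355. 213.] [ 0.473 -0.105  0.037] 0.06383669594682818
mid_blue 0.66 [363. 220.] [ 0.466 -0.115  0.008] 0.014089678680645815
mid_clear 0.73 [341. 214.] [ 0.472 -0.051  0.035] 0.057580539239654824
mid_small 0.68 [371. 204.] [ 0.482 -0.163  0.027] 0.05283508330444218
0.05 1904 [ 0.443 -0.305] [ 0.873 -0.2  ] [ 0.62  -0.288]
0.1 2066 [ 0.443 -0.308] [ 0.899 -0.2  ] [ 0.647 -0.288]
0.15 1954 [ 0.443 -0.306] [ 0.899 -0.213] [ 0.625 -0.289]
0.2 2011 [ 0.443 -0.309] [ 0.9  
[... 551 characters left out ...]
920672356208233
mid_tube 0.55 [306. 269.] [ 0.475 -0.121  0.039] 0.061975532250829454
mid_blue 0.79 [305. 271.] [ 0.475 -0.118  0.035] 0.06183547809428246
mid_clear 0.84 [290. 255.] [ 0.473 -0.066  0.034] 0.055775823085077364
mid_small 0.66 [321. 295.] [ 0.482 -0.169  0.027] 0.050360655452249437
0.05 3876 [ 0.443 -0.311] [ 0.871 -0.292] [ 0.623 -0.309]
0.1 4190 [ 0.442 -0.311] [ 0.852 -0.291] [ 0.613 -0.309]
0.15 4548 [ 0.443 -0.311] [ 0.832 -0.291] [ 0.604 -0.309]
0.2 4955 [ 0.443 -0.311] [ 0.811 -0.29 ] [ 0.596 -0.308]
0.3 5905 [ 0.443 -0.311] [ 0.772 -0.291] [ 0.58  -0.308]
0.4 4424 [ 0.53  -0.311] [ 0.731 -0.291] [ 0.62  -0.309]
0.5 953 [ 0.62  -0.311] [ 0.692 -0.291] [ 0.647 -0.308]
1.5
```

Call:
drive_tool(
  deltas=[
    {"tx":271,"ty":-353,"tz":-85,"rz":-74},
    {"tx":271,"ty":-353,"tz":-85,"rz":-74},
    {"tx":271,"ty":-353,"tz":-85,"rz":-74},
    {"tx":271,"ty":-353,"tz":-85,"rz":-74},
    {"tx":271,"ty":-353,"tz":-85,"rz":-74},
    {"tx":271,"ty":-353,"tz":-85,"rz":-74},
    {"tx":271,"ty":-353,"tz":-85,"rz":-74},
    {"tx":271,"ty":-353,"tz":-85,"rz":-74},
    {"tx":271,"ty":-353,"tz":-85,"rz":-74},
    {"tx":271,"ty":-353,"tz":-85,"rz":-74},
    {"tx":271,"ty":-353,"tz":-85,"rz":-74},
    {"tx":271,"ty":-353,"tz":-85,"rz":-74},
  ],
)

```text
$.deltas[0]: bad value
```

```bash
cat >> h.py <<'E'
from scipy.spatial.transform import Rotation as R
def go(p,yaw):
    "tool deltas (mm,deg) to world TCP p with tool down, tool x at yaw deg"
    s=ctrl.read_state();r=R.from_quat(s["tcp_rot"]);y=np.radians(yaw)
    X=np.array([np.cos(y),np.sin(y),0]);Z=np.array([0,0,-1.]);t=R.from_matrix(np.c_[X,np.cross(Z,X),Z])
    return np.round(r.inv().apply(np.array(p)-s["position"])*1000,1),np.round((r.inv()*t).as_rotvec(True),1)
E
python3 - <<'E'
from h import *
np.set_printoptions(precision=3,suppress=True)
s=ctrl.read_state();print(s["position"],s["joint_positions"],s["wrist_force"],s["time_s"])
im,d=save("wrist","w0");i=viewer.camera_info("wrist");print(np.array(i["world_from_camera"]),i["fx"],(d>0).mean())
P=cloud("wrist",d)
for l in["rack_full","rack_empty","mid_tube","mid_blue","mid_clear","mid_small"]:
    for r in nets.pinpoint("wrist",l)[:2]:
        u,v=np.clip(np.round(r["at"]).astype(int),0,[559,419]);print(l,round(r["conf"],2),u,v,P[v,u])
print(go([.4,-.085,.33],93))
E
```

```text
[ 0.177 -0.521  0.245] [-1.243  0.087  0.176  1.66  -0.     1.571] [0.14  0.021 0.872] 1.5
[[ 0.322 -0.91  -0.26   0.243]
 [-0.947 -0.31  -0.088 -0.498]
 [-0.001  0.275 -0.962  0.372]
 [ 0.     0.     0.     1.   ]] 325.19226210127806 0.9894090136054422
(array([ 351.3, -340.8,  -84.7]), array([ -0. ,  -0. , -74.2]))
```

View pics/w0.png

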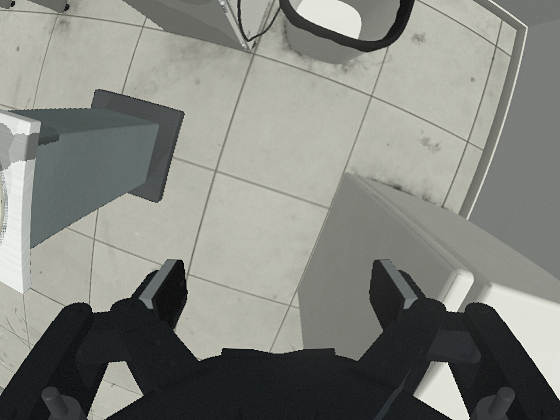

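The move was refused with "bad value" and the arm hasn't moved. The wrist picture shows only the floor and the fingers. I'll send it again with every key filled in.

Call:
drive_tool(
  deltas=[
    {"rx":0,"ry":0,"rz":-74,"tx":271,"ty":-353,"tz":-85,"grip":100},
    {"rx":0,"ry":0,"rz":-74,"tx":271,"ty":-353,"tz":-85,"grip":100},
    {"rx":0,"ry":0,"rz":-74,"tx":271,"ty":-353,"tz":-85,"grip":100},
    {"rx":0,"ry":0,"rz":-74,"tx":271,"ty":-353,"tz":-85,"grip":100},
    {"rx":0,"ry":0,"rz":-74,"tx":271,"ty":-353,"tz":-85,"grip":100},
    {"rx":0,"ry":0,"rz":-74,"tx":271,"ty":-353,"tz":-85,"grip":100},
    {"rx":0,"ry":0,"rz":-74,"tx":271,"ty":-353,"tz":-85,"grip":100},
    {"rx":0,"ry":0,"rz":-74,"tx":271,"ty":-353,"tz":-85,"grip":100},
    {"rx":0,"ry":0,"rz":-74,"tx":271,"ty":-353,"tz":-85,"grip":100},
    {"rx":0,"ry":0,"rz":-74,"tx":271,"ty":-353,"tz":-85,"grip":100},
    {"rx":0,"ry":0,"rz":-74,"tx":271,"ty":-353,"tz":-85,"grip":100},
    {"rx":0,"ry":0,"rz":-74,"tx":271,"ty":-353,"tz":-85,"grip":100},
  ],
)

```text
time_s: 3.05
position: [0.3198, -0.0999, 0.3301]
tcp_rot: [0.69, 0.724, -0.0, -0.0]
wrist_force: [0.2, -0.4, -0.2]
width: 0.999
grip_force: 0.0
```

Call:
drive_tool(
  deltas=[
    {"rx":0,"ry":0,"rz":0,"tx":-40,"ty":120,"tz":0,"grip":100},
    {"rx":0,"ry":0,"rz":0,"tx":-40,"ty":120,"tz":0,"grip":100},
    {"rx":0,"ry":0,"rz":0,"tx":-40,"ty":120,"tz":0,"grip":100},
    {"rx":0,"ry":0,"rz":0,"tx":-40,"ty":120,"tz":0,"grip":100},
    {"rx":0,"ry":0,"rz":0,"tx":-40,"ty":120,"tz":0,"grip":100},
  ],
)

```text
time_s: 3.55
position: [0.4412, -0.1353, 0.3294]
tcp_rot: [0.691, 0.723, -0.001, -0.001]
wrist_force: [-0.1, 0.1, 0.3]
width: 1.0
grip_force: 0.0
```

```bash
cat > look.py <<'E'
from h import *
import sys
np.set_printoptions(precision=4,suppress=True)
s=ctrl.read_state();print(s["position"],s["time_s"])
im,d=save("wrist",sys.argv[1]);P=cloud("wrist",d);ok=d>0
print((P[ok][(abs(P[ok][:,0]-.44)<.1)&(P[ok][:,2]<.004)]).mean(0))
def rep(l):
    for r in nets.cut_out("wrist",l)[:2]:
        q=P[r["mask"]&ok]
        if len(q)<20: continue
        zt=np.percentile(q[:,2],97)
        if l[0]=="r": q=q[q[:,2]<.025];print(l,round(r["conf"],2),np.round(r["at"]),cv2.minAreaRect((q[:,:2]*1000).astype(np.float32)))
        else:
            t=q[q[:,2]>zt-.006];print(l,round(r["conf"],2),np.round(r["at"]),"top",np.round(zt,4),"topc",(t.min(0)+t.max(0))[:2]/2,"ext",np.ptp(t,0)[:2],"all",(q.min(0)+q.max(0))[:2]/2)
for l in sys.argv[2:]:rep(l)
np.save("P_"+sys.argv[1],P)
E
python3 look.py w1 rack_full rack_empty mid_tube mid_blue mid_clear mid_small
```

```text
[ 0.4412 -0.1353  0.3294] 3.55
[ 0.4556 -0.1663 -0.1669]
rack_full 0.62 [310.  46.] ((476.3890075683594, 39.56462860107422), (54.44076919555664, 29.150358200073242), 1.8971681594848633)
mid_tube 0.71 [310.  66.] top 0.0994 topc [ 0.4744 -0.0006] ext [0.0146 0.0149] all [ 0.4775 -0.0012]
mid_tube 0.66 [351. 232.] top 0.0935 topc [ 0.5497 -0.2173] ext [0.0144 0.0126] all [ 0.55   -0.2183]
mid_blue 0.87 [308. 156.] top 0.064 topc [ 0.4771 -0.1113] ext [0.0235 0.0239] all [ 0.4801 -0.1122]
mid_clear 0.65 [306. 114.] top 0.0574 topc [ 0.4768 -0.0569] ext [0.019  0.0198] all [ 0.4768 -0.0575]
mid_small 0.77 [308. 192.] top 0.0523 topc [ 0.4834 -0.1651] ext [0.0161 0.0166] all [ 0.4834 -0.1706]
mid_small 0.3 [312.  70.] top 0.0994 topc [ 0.4744 -0.0006] ext [0.0146 0.0149] all [0.4796 0.0016]
```

View pics/w1.png

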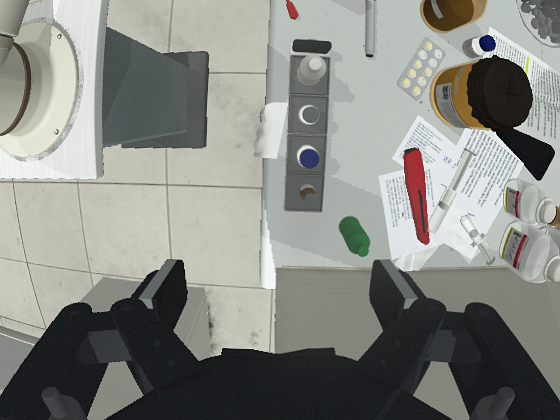

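Call:
drive_tool(
  deltas=[
    {"rx":0,"ry":0,"rz":0,"tx":-32,"ty":41,"tz":40,"grip":75},
    {"rx":0,"ry":0,"rz":0,"tx":-32,"ty":41,"tz":85,"grip":75},
    {"rx":0,"ry":0,"rz":0,"tx":-32,"ty":41,"tz":130,"grip":75},
    {"rx":0,"ry":0,"rz":0,"tx":-32,"ty":41,"tz":175,"grip":75},
    {"rx":0,"ry":0,"rz":0,"tx":-32,"ty":41,"tz":220,"grip":75},
    {"rx":0,"ry":0,"rz":0,"tx":-32,"ty":41,"tz":250,"grip":75},
    {"rx":0,"ry":0,"rz":0,"tx":-32,"ty":41,"tz":250,"grip":75},
  ],
)

```text
time_s: 4.6
position: [0.4817, -0.1624, 0.0763]
tcp_rot: [0.69, 0.724, -0.001, -0.003]
wrist_force: [-1.0, 0.1, -0.3]
width: 0.752
grip_force: 0.0
```

```bash
python3 look.py w2 mid_small; python3 -c "
import cv2;a=cv2.imread('pics/w2.png');cv2.imwrite('pics/w2c.png',cv2.resize(a[100:420,120:440],None,fx=1.8,fy=1.8))"
```

```text
[ 0.4817 -0.1624  0.0763] 4.6
[ 0.4826 -0.1407  0.0011]
mid_small 0.81 [278. 245.] top 0.0545 topc [ 0.4851 -0.1661] ext [0.017  0.0174] all [ 0.4852 -0.1735]
```

View pics/w2c.png

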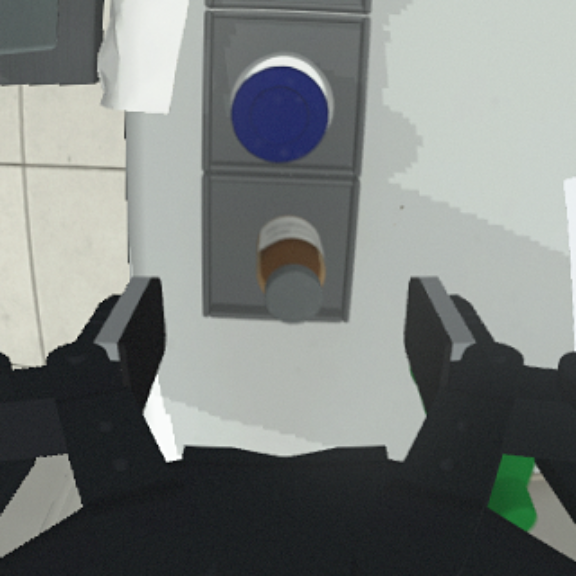

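Call:
drive_tool(
  deltas=[
    {"rx":0,"ry":0,"rz":0,"tx":0,"ty":1,"tz":20,"grip":75},
    {"rx":0,"ry":0,"rz":0,"tx":0,"ty":1,"tz":35,"grip":75},
    {"rx":0,"ry":0,"rz":0,"tx":0,"ty":1,"tz":46,"grip":60},
    {"rx":0,"ry":0,"rz":0,"tx":0,"ty":1,"tz":46,"grip":40},
    {"rx":0,"ry":0,"rz":0,"tx":0,"ty":1,"tz":46,"grip":15},
    {"rx":0,"ry":0,"rz":0,"tx":0,"ty":1,"tz":46,"grip":5},
    {"rx":0,"ry":0,"rz":0,"tx":0,"ty":1,"tz":46,"grip":5},
    {"rx":0,"ry":0,"rz":0,"tx":0,"ty":1,"tz":46,"grip":5},
  ],
  squeeze=30,
)

```text
time_s: 5.5
position: [0.4857, -0.1634, 0.035]
tcp_rot: [0.69, 0.724, 0.0, 0.0]
wrist_force: [0.1, 0.0, 1.5]
width: 0.241
grip_force: 29.4
```

Call:
drive_tool(
  deltas=[
    {"rx":0,"ry":0,"rz":0,"tx":0,"ty":0,"tz":-15,"grip":5},
    {"rx":0,"ry":0,"rz":0,"tx":0,"ty":0,"tz":-50,"grip":5},
    {"rx":0,"ry":0,"rz":0,"tx":0,"ty":0,"tz":-95,"grip":5},
    {"rx":0,"ry":0,"rz":0,"tx":0,"ty":0,"tz":-140,"grip":5},
    {"rx":0,"ry":0,"rz":0,"tx":30,"ty":0,"tz":-180,"grip":5},
    {"rx":0,"ry":0,"rz":0,"tx":70,"ty":-2,"tz":-210,"grip":5},
    {"rx":0,"ry":0,"rz":0,"tx":115,"ty":-3,"tz":-230,"grip":5},
    {"rx":0,"ry":0,"rz":0,"tx":160,"ty":-4,"tz":-245,"grip":5},
    {"rx":0,"ry":0,"rz":0,"tx":205,"ty":-5,"tz":-255,"grip":5},
    {"rx":0,"ry":0,"rz":0,"tx":250,"ty":-6,"tz":-265,"grip":5},
    {"rx":0,"ry":0,"rz":0,"tx":295,"ty":-7,"tz":-265,"grip":5},
    {"rx":0,"ry":0,"rz":0,"tx":335,"ty":-7,"tz":-265,"grip":5},
  ],
)

```text
time_s: 6.7
position: [0.4613, 0.1729, 0.301]
tcp_rot: [0.69, 0.724, 0.001, 0.0]
wrist_force: [0.7, -1.1, -0.5]
width: 0.239
grip_force: 29.3
```

```bash
python3 look.py w3 rack_empty rack_full mid_small;
```

```text
[0.4613 0.1729 0.301 ] 6.7
[ 0.4716  0.2195 -0.0181]
rack_empty 0.93 [312.  82.] ((499.88031005859375, 302.1697082519531), (57.86863327026367, 229.22682189941406), 1.8301289081573486)
rack_full 0.38 [286. 324.] ((478.4562683105469, -58.30558776855469), (53.902652740478516, 40.493690490722656), 2.2132067680358887)
```

View pics/w3.png

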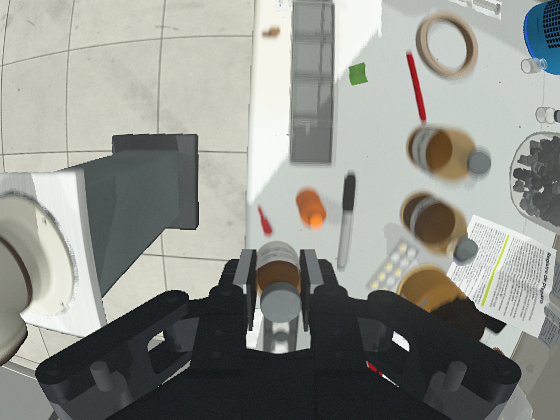

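Call:
drive_tool(
  deltas=[
    {"rx":0,"ry":0,"rz":0,"tx":45,"ty":10,"tz":0,"grip":5},
    {"rx":0,"ry":0,"rz":0,"tx":85,"ty":20,"tz":0,"grip":5},
    {"rx":0,"ry":0,"rz":0,"tx":105,"ty":30,"tz":0,"grip":5},
    {"rx":0,"ry":0,"rz":0,"tx":110,"ty":30,"tz":0,"grip":5},
    {"rx":0,"ry":0,"rz":0,"tx":110,"ty":30,"tz":0,"grip":5},
  ],
)

```text
time_s: 7.4
position: [0.4868, 0.2815, 0.2994]
tcp_rot: [0.69, 0.724, -0.0, 0.0]
wrist_force: [0.0, -0.2, -0.3]
width: 0.242
grip_force: 29.3
```

```bash
cat > fit.py <<'E'
from h import *
from scipy.optimize import least_squares
import sys
np.set_printoptions(precision=4,suppress=True)
def fit(P,p0,lo=.0115,hi=.0175):
    "rack pose (x,y,yaw deg of rack x) from cup-rim points: rims are squares of 51.5 mm mid-wall"
    q=P.reshape(-1,3);c,s=np.cos(np.radians(p0[2])),np.sin(np.radians(p0[2]))
    d=q[:,:2]-p0[:2];l=np.c_[c*d[:,0]+s*d[:,1],-s*d[:,0]+c*d[:,1]]
    k=(abs(l[:,0])<.036)&(abs(l[:,1])<.118)&(q[:,2]>lo)&(q[:,2]<hi);q=q[k]
    def res(p):
        a=np.radians(p[2]);c,s=np.cos(a),np.sin(a);d=q[:,:2]-p[:2]
        x=c*d[:,0]+s*d[:,1];y=-s*d[:,0]+c*d[:,1];yc=np.clip(np.round((y-.0275)/.055),-2,1)*.055+.0275
        r=abs(np.maximum(abs(x),abs(y-yc))-.02575);return r*1000
    f=least_squares(res,p0,loss="soft_l1",x_scale=[.001,.001,.5],diff_step=1e-4);return f.x,len(q),np.median(res(f.x))
E
python3 look.py w4 rack_empty; python3 - <<'E'
from fit import *
print(ctrl.read_state()["position"])
P=np.load("P_w4.npy")
for p in([.5,.302,1.8],[.503,.306,1.8]):print(fit(P,p))
print(fit(np.load("P_w3.npy"),[.5,.302,1.8]),fit(np.load("P_w1.npy"),[.479,-.083,2]))
E
```

```text
[0.4868 0.2815 0.2994] 7.4
[ 0.4742  0.3384 -0.0008]
rack_empty 0.96 [289. 152.] ((498.8678894042969, 301.64306640625), (58.01038360595703, 237.20985412597656), 2.2787787914276123)
[0.4867 0.2809 0.2999]
(array([0.5001, 0.2918, 1.4117]), 1043, np.float64(0.6152387571149165))
(array([0.5001, 0.2918, 1.3999]), 1021, np.float64(0.608088495189514))
(array([0.4992, 0.2969, 1.8407]), 720, np.float64(0.55842540461001)) (array([ 0.4778, -0.0836,  0.4971]), 1060, np.float64(0.6586813685917052))
```

View pics/w4.png

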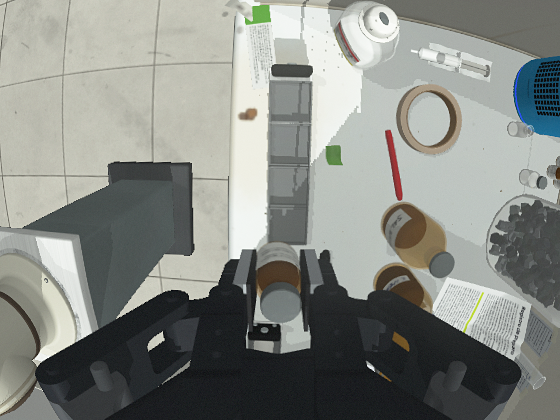

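```bash
python3 - <<'E'
from fit import *
for n,o in(("w4",[.499,.295,2.0]),("w3",[.499,.295,2.0]),("w1",[.479,-.083,2])):
    q=np.load(f"P_{n}.npy").reshape(-1,3);a=np.radians(o[2]);c,s=np.cos(a),np.sin(a);d=q[:,:2]-o[:2]
    x=c*d[:,0]+s*d[:,1];y=-s*d[:,0]+c*d[:,1];z=q[:,2]
    for nm,k,v,ed in(("y",(abs(x)<.021),y,np.arange(-.13,.131,.002)),("x",(abs(y)<.1),x,np.arange(-.036,.037,.002))):
        zz=[np.median(z[k&(v>=e)&(v<e+.002)&(z<.02)&(z>-.01)])*1000 if (k&(v>=e)&(v<e+.002)&(z<.02)&(z>-.01)).sum()>2 else np.nan for e in ed]
        print(n,nm,ed[0],*[f"{t:.0f}" for t in zz])
E
```

```text
w4 y -0.13 -2 -2 -1 -2 -2 -2 nan nan nan 12 5 4 4 4 4 4 4 4 5 5 4 5 4 4 5 4 5 4 4 5 4 5 4 5 12 11 13 8 5 4 4 5 5 5 4 5 4 5 4 5 4 5 4 5 4 4 4 5 4 5 4 5 13 12 12 4 4 5 5 5 4 4 4 4 4 4 4 4 4 5 5 4 4 4 4 4 4 4 4 13 5 13 4 5 5 4 4 5 4 5 4 4 4 4 4 5 5 5 4 5 5 5 4 4 4 4 5 13 2 2 4 nan nan nan nan nan nan nan nan -0 -1
w4 x -0.036 -1 -1 -1 -1 -0 12 5 4 5 5 4 5 4 4 5 5 5 4 5 5 4 5 4 4 4 5 4 4 5 4 5 12 -1 -1 -1 -1 -1
w3 y -0.13 -3 -3 -3 -2 -3 -2 -3 -3 -2 -3 -2 11 8 3 3 3 3 3 3 3 3 4 3 3 4 3 4 3 3 3 3 3 3 3 3 3 3 12 6 12 4 4 4 3 3 4 4 4 4 3 4 4 4 4 3 3 3 3 4 3 3 3 3 3 5 12 11 11 3 4 3 4 3 3 3 4 4 3 3 4 4 4 3 4 3 4 3 3 4 4 4 4 11 11 12 4 3 4 4 4 4 4 3 4 4 3 4 4 4 3 4 4 4 4 4 4 4 4 4 7 12 nan 2 4 1 nan nan nan nan nan nan
w3 x -0.036 -2 -2 -2 -2 1 12 4 4 4 4 4 4 4 3 4 3 4 3 4 3 4 3 4 3 4 4 4 4 3 4 9 12 -2 -2 -2 -2 -2
w1 y -0.13 -1 -1 -1 -1 -1 -1 -1 -1 nan 13 12 5 5 5 5 5 5 5 5 5 5 5 4 5 5 5 5 5 5 5 5 5 5 4 5 13 12 14 10 5 5 5 5 4 5 5 5 4 4 4 5 5 4 5 5 5 5 5 5 5 5 5 5 13 11 13 6 5 5 5 5 5 5 5 5 5 5 5 5 5 5 5 4 5 5 5 5 5 5 5 6 13 11 13 4 5 5 5 5 5 5 5 5 6 4 5 5 4 6 5 5 5 5 4 5 4 5 5 12 13 2 3 13 nan nan nan nan nan nan nan nan
w1 x -0.036 -1 -1 -1 2 5 6 5 5 5 5 5 5 5 5 5 5 5 5 6 5 5 5 5 5 5 5 5 5 5 7 12 7 -1 -1 -1 -1 -1
```

```bash
python3 - <<'E'
from h import *
np.set_printoptions(precision=3,suppress=True)
for c in("scene","wrist"):
    im,d=viewer.capture(c);P=cloud(c,d)[d>0]
    q=P[(P[:,1]>.4)&(P[:,1]<.6)&(P[:,0]>.4)&(P[:,0]<.64)&(P[:,2]>.05)&(P[:,2]<.3)]
    print(c,len(q),q.min(0),q.max(0))
    for z in(.06,.1,.14):
        s=q[abs(q[:,2]-z)<.02];print(z,len(s),np.percentile(s,[1,99],axis=0) if len(s) else 0)
print(viewer.camera_info("wrist")["world_from_camera"])
print(go([.4972,.3765,.0355],92.75))
E
```

```text
scene 4986 [0.442 0.424 0.05 ] [0.64  0.529 0.3  ]
0.06 977 [[0.443 0.426 0.05 ]
 [0.609 0.528 0.08 ]]
0.1 1288 [[0.443 0.432 0.081]
 [0.611 0.528 0.12 ]]
0.14 610 [[0.443 0.451 0.12 ]
 [0.629 0.528 0.16 ]]
wrist 3121 [0.547 0.423 0.05 ] [0.64  0.512 0.124]
0.06 786 [[0.548 0.424 0.051]
 [0.638 0.511 0.08 ]]
0.1 1913 [[0.552 0.429 0.081]
 [0.605 0.489 0.12 ]]
0.14 422 [[0.566 0.447 0.12 ]
 [0.592 0.473 0.124]]
[[ 0.999  0.045  0.014  0.483]
 [ 0.047 -0.961 -0.274  0.351]
 [ 0.001  0.275 -0.962  0.427]
 [ 0.     0.     0.     1.   ]]
(array([ 94.9,  14.9, 264.5]), array([ 0. , -0. , -0.1]))
```

The held vial hangs upright at (278,275), and the cups of the empty rack are clear between (290,85) and (288,240). Its row middle is about (0.500, 0.292) and its yaw about 1.8°. Next I place the small vial in the cup at the plate end.

Call:
drive_tool(
  deltas=[
    {"rx":0,"ry":0,"rz":0,"tx":40,"ty":7,"tz":20,"grip":5},
    {"rx":0,"ry":0,"rz":0,"tx":80,"ty":14,"tz":40,"grip":5},
    {"rx":0,"ry":0,"rz":0,"tx":95,"ty":15,"tz":80,"grip":5},
    {"rx":0,"ry":0,"rz":0,"tx":95,"ty":15,"tz":125,"grip":5},
    {"rx":0,"ry":0,"rz":0,"tx":95,"ty":15,"tz":170,"grip":5},
    {"rx":0,"ry":0,"rz":0,"tx":95,"ty":15,"tz":205,"grip":5},
    {"rx":0,"ry":0,"rz":0,"tx":95,"ty":15,"tz":225,"grip":5},
    {"rx":0,"ry":0,"rz":0,"tx":95,"ty":15,"tz":225,"grip":5},
    {"rx":0,"ry":0,"rz":0,"tx":95,"ty":15,"tz":225,"grip":5},
  ],
)

```text
time_s: 8.5
position: [0.4974, 0.3774, 0.0754]
tcp_rot: [0.69, 0.724, 0.0, 0.0]
wrist_force: [0.4, -0.2, 0.7]
width: 0.242
grip_force: 29.4
```

```bash
python3 look.py w5; python3 -c "
from h import *
print(go([.4972,.3765,.0355],92.75))
a=cv2.imread('pics/w5.png');cv2.imwrite('pics/w5c.png',cv2.resize(a[100:420,120:440],None,fx=1.8,fy=1.8))"
```

```text
[0.4974 0.3774 0.0754] 8.5
[ 0.4752  0.442  -0.0003]
(array([-1.4, -0.7, 40.8]), array([ 0.1, -0.1, -0. ]))
```

View pics/w5c.png

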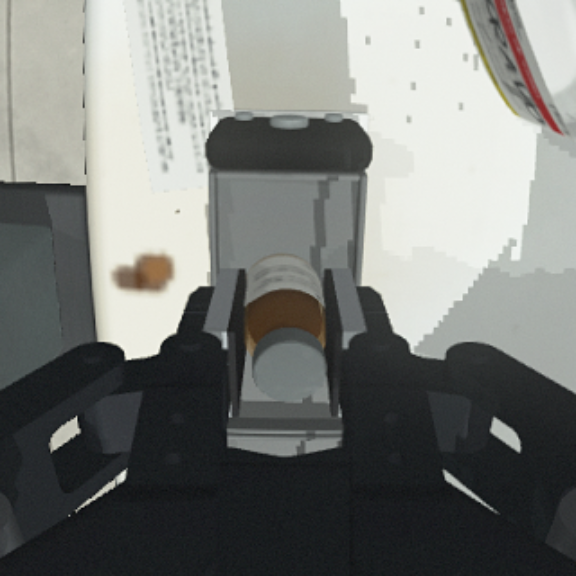

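The vial is centred across the plate-end cup, with the head plate just ahead at (290,145) in the crop. I'll lower and release it.

Call:
drive_tool(
  deltas=[
    {"rx":0,"ry":0,"rz":0,"tx":-1,"ty":0,"tz":20,"grip":5},
    {"rx":0,"ry":0,"rz":0,"tx":-1,"ty":0,"tz":33,"grip":5},
    {"rx":0,"ry":0,"rz":0,"tx":-1,"ty":0,"tz":39,"grip":5},
    {"rx":0,"ry":0,"rz":0,"tx":-1,"ty":0,"tz":40,"grip":5},
    {"rx":0,"ry":0,"rz":0,"tx":-1,"ty":0,"tz":40,"grip":5},
  ],
)

```text
time_s: 9.05
position: [0.4973, 0.3771, 0.0349]
tcp_rot: [0.69, 0.724, 0.0, 0.0]
wrist_force: [-0.3, -0.1, 0.2]
width: 0.242
grip_force: 29.2
```

Call:
drive_tool(
  deltas=[
    {"rx":0,"ry":0,"rz":0,"tx":0,"ty":0,"tz":0,"grip":25},
    {"rx":0,"ry":0,"rz":0,"tx":0,"ty":0,"tz":0,"grip":40},
    {"rx":0,"ry":0,"rz":0,"tx":0,"ty":0,"tz":0,"grip":50},
    {"rx":0,"ry":0,"rz":0,"tx":0,"ty":0,"tz":-15,"grip":55},
    {"rx":0,"ry":0,"rz":0,"tx":0,"ty":0,"tz":-60,"grip":55},
    {"rx":0,"ry":0,"rz":0,"tx":0,"ty":0,"tz":-105,"grip":55},
    {"rx":0,"ry":0,"rz":0,"tx":-25,"ty":0,"tz":-145,"grip":60},
    {"rx":0,"ry":0,"rz":0,"tx":-70,"ty":-5,"tz":-165,"grip":75},
    {"rx":0,"ry":0,"rz":0,"tx":-118,"ty":-10,"tz":-175,"grip":75},
    {"rx":0,"ry":0,"rz":0,"tx":-167,"ty":-14,"tz":-180,"grip":75},
    {"rx":0,"ry":0,"rz":0,"tx":-216,"ty":-18,"tz":-180,"grip":75},
    {"rx":0,"ry":0,"rz":0,"tx":-265,"ty":-22,"tz":-180,"grip":75},
  ],
)

```text
time_s: 10.25
position: [0.4876, 0.1094, 0.216]
tcp_rot: [0.69, 0.724, 0.001, 0.001]
wrist_force: [1.2, 0.2, 0.4]
width: 0.75
grip_force: 0.0
```

Call:
drive_tool(
  deltas=[
    {"rx":0,"ry":0,"rz":0,"tx":-49,"ty":-4,"tz":0,"grip":75},
    {"rx":0,"ry":0,"rz":0,"tx":-98,"ty":-8,"tz":0,"grip":75},
    {"rx":0,"ry":0,"rz":0,"tx":-147,"ty":-12,"tz":0,"grip":75},
    {"rx":0,"ry":0,"rz":0,"tx":-195,"ty":-16,"tz":20,"grip":75},
    {"rx":0,"ry":0,"rz":0,"tx":-221,"ty":-19,"tz":50,"grip":75},
    {"rx":0,"ry":0,"rz":0,"tx":-221,"ty":-19,"tz":85,"grip":75},
    {"rx":0,"ry":0,"rz":0,"tx":-221,"ty":-19,"tz":100,"grip":75},
    {"rx":0,"ry":0,"rz":0,"tx":-221,"ty":-19,"tz":100,"grip":75},
    {"rx":0,"ry":0,"rz":0,"tx":-221,"ty":-19,"tz":100,"grip":75},
  ],
)

```text
time_s: 11.15
position: [0.4803, -0.11, 0.116]
tcp_rot: [0.689, 0.724, 0.0, 0.001]
wrist_force: [0.1, 0.3, 1.0]
width: 0.751
grip_force: 0.0
```

```bash
python3 look.py w6 mid_blue mid_clear mid_tube; python3 - <<'E'
from fit import *
print(fit(np.load("P_w6.npy"),[.479,-.084,2]))
E
```

```text
[ 0.4803 -0.11    0.116 ] 11.15
[ 0.4804 -0.0918 -0.0011]
mid_blue 0.77 [275. 226.] top 0.0632 topc [ 0.4773 -0.1116] ext [0.0235 0.0235] all [ 0.4768 -0.1237]
mid_clear 0.68 [276. 144.] top 0.0569 topc [ 0.4774 -0.0577] ext [0.0199 0.0202] all [ 0.477 -0.056]
mid_tube 0.91 [339. 329.] top 0.0455 topc [ 0.5397 -0.2106] ext [0.0083 0.0139] all [ 0.5429 -0.2121]
mid_tube 0.79 [279.  51.] top 0.0992 topc [ 0.4751 -0.0018] ext [0.0153 0.0154] all [ 0.4766 -0.0019]
(array([ 0.4784, -0.084 ,  0.5626]), 3264, np.float64(0.6347857652386941))
```

View pics/w6.png

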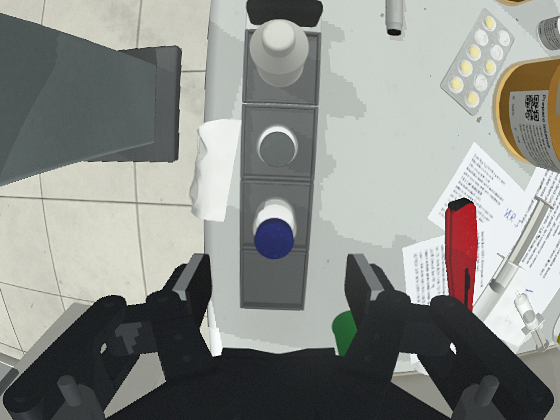

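Call:
drive_tool(
  deltas=[
    {"rx":0,"ry":0,"rz":0,"tx":-2,"ty":-3,"tz":25,"grip":75},
    {"rx":0,"ry":0,"rz":0,"tx":-2,"ty":-3,"tz":55,"grip":75},
    {"rx":0,"ry":0,"rz":0,"tx":-2,"ty":-3,"tz":75,"grip":75},
    {"rx":0,"ry":0,"rz":0,"tx":-2,"ty":-3,"tz":80,"grip":60},
    {"rx":0,"ry":0,"rz":0,"tx":-2,"ty":-3,"tz":80,"grip":40},
    {"rx":0,"ry":0,"rz":0,"tx":-2,"ty":-3,"tz":80,"grip":20},
    {"rx":0,"ry":0,"rz":0,"tx":-2,"ty":-3,"tz":80,"grip":5},
    {"rx":0,"ry":0,"rz":0,"tx":-2,"ty":-3,"tz":80,"grip":5},
    {"rx":0,"ry":0,"rz":0,"tx":-2,"ty":-3,"tz":80,"grip":5},
  ],
)

```text
time_s: 12.25
position: [0.4776, -0.1128, 0.0356]
tcp_rot: [0.69, 0.724, 0.001, 0.001]
wrist_force: [-0.2, -1.0, 6.7]
width: 0.33
grip_force: 30.2
```

Call:
drive_tool(
  deltas=[
    {"rx":0,"ry":0,"rz":0,"tx":0,"ty":0,"tz":-10,"grip":5},
    {"rx":0,"ry":0,"rz":0,"tx":0,"ty":0,"tz":-45,"grip":5},
    {"rx":0,"ry":0,"rz":0,"tx":0,"ty":0,"tz":-90,"grip":5},
    {"rx":0,"ry":0,"rz":0,"tx":0,"ty":0,"tz":-135,"grip":5},
    {"rx":0,"ry":0,"rz":0,"tx":25,"ty":2,"tz":-165,"grip":5},
    {"rx":0,"ry":0,"rz":0,"tx":70,"ty":7,"tz":-175,"grip":5},
    {"rx":0,"ry":0,"rz":0,"tx":118,"ty":12,"tz":-175,"grip":5},
    {"rx":0,"ry":0,"rz":0,"tx":166,"ty":17,"tz":-175,"grip":5},
    {"rx":0,"ry":0,"rz":0,"tx":215,"ty":21,"tz":-175,"grip":5},
    {"rx":0,"ry":0,"rz":0,"tx":264,"ty":26,"tz":-175,"grip":5},
    {"rx":0,"ry":0,"rz":0,"tx":313,"ty":31,"tz":-175,"grip":5},
    {"rx":0,"ry":0,"rz":0,"tx":362,"ty":36,"tz":-175,"grip":5},
  ],
)

```text
time_s: 13.45
position: [0.4948, 0.2527, 0.2101]
tcp_rot: [0.69, 0.724, 0.0, 0.0]
wrist_force: [0.5, -0.2, -0.0]
width: 0.326
grip_force: 29.7
```

Call:
drive_tool(
  deltas=[
    {"rx":0,"ry":0,"rz":0,"tx":40,"ty":4,"tz":0,"grip":5},
    {"rx":0,"ry":0,"rz":0,"tx":69,"ty":6,"tz":25,"grip":5},
    {"rx":0,"ry":0,"rz":0,"tx":69,"ty":6,"tz":60,"grip":5},
    {"rx":0,"ry":0,"rz":0,"tx":69,"ty":6,"tz":95,"grip":5},
    {"rx":0,"ry":0,"rz":0,"tx":69,"ty":6,"tz":115,"grip":5},
    {"rx":0,"ry":0,"rz":0,"tx":69,"ty":6,"tz":115,"grip":5},
    {"rx":0,"ry":0,"rz":0,"tx":69,"ty":6,"tz":115,"grip":5},
  ],
)

```text
time_s: 14.15
position: [0.498, 0.3199, 0.0953]
tcp_rot: [0.69, 0.724, 0.0, 0.0]
wrist_force: [1.0, 0.9, -0.7]
width: 0.329
grip_force: 29.7
```

```bash
python3 look.py w7 mid_blue mid_small; python3 -c "
from h import *
print(go([.4989,.3193,.0360],92.75))"
```

```text
[0.498  0.3199 0.0953] 14.15
[ 0.472   0.3899 -0.0005]
mid_blue 0.57 [281. 284.] top 0.1231 topc [0.4976 0.3215] ext [0.0239 0.0239] all [0.5017 0.277 ]
(array([-1.1,  0. , 60.4]), array([ 0.1, -0.1,  0. ]))
```

View pics/w7.png

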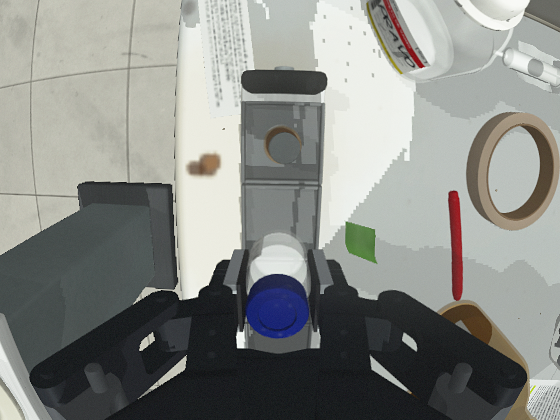

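The small vial stands upright and centred in its cup at (283,145), and the blue one is held over the next cup. Lowering it now.

Call:
drive_tool(
  deltas=[
    {"rx":0,"ry":0,"rz":0,"tx":-2,"ty":1,"tz":25,"grip":5},
    {"rx":0,"ry":0,"rz":0,"tx":-2,"ty":1,"tz":48,"grip":5},
    {"rx":0,"ry":0,"rz":0,"tx":-2,"ty":1,"tz":57,"grip":5},
    {"rx":0,"ry":0,"rz":0,"tx":-2,"ty":1,"tz":59.5,"grip":5},
    {"rx":0,"ry":0,"rz":0,"tx":-2,"ty":1,"tz":59.5,"grip":5},
  ],
)

```text
time_s: 14.8
position: [0.4994, 0.3182, 0.0361]
tcp_rot: [0.69, 0.724, 0.001, 0.0]
wrist_force: [0.0, -1.1, 0.4]
width: 0.327
grip_force: 29.7
```

Call:
drive_tool(
  deltas=[
    {"rx":0,"ry":0,"rz":0,"tx":0,"ty":0,"tz":0,"grip":35},
    {"rx":0,"ry":0,"rz":0,"tx":0,"ty":0,"tz":0,"grip":50},
    {"rx":0,"ry":0,"rz":0,"tx":0,"ty":0,"tz":0,"grip":60},
    {"rx":0,"ry":0,"rz":0,"tx":0,"ty":0,"tz":-15,"grip":60},
    {"rx":0,"ry":0,"rz":0,"tx":0,"ty":0,"tz":-60,"grip":60},
    {"rx":0,"ry":0,"rz":0,"tx":0,"ty":0,"tz":-105,"grip":60},
    {"rx":0,"ry":0,"rz":0,"tx":-25,"ty":-2,"tz":-145,"grip":60},
    {"rx":0,"ry":0,"rz":0,"tx":-70,"ty":-7,"tz":-165,"grip":75},
    {"rx":0,"ry":0,"rz":0,"tx":-118,"ty":-12,"tz":-175,"grip":75},
    {"rx":0,"ry":0,"rz":0,"tx":-167,"ty":-17,"tz":-180,"grip":75},
    {"rx":0,"ry":0,"rz":0,"tx":-216,"ty":-22,"tz":-180,"grip":75},
    {"rx":0,"ry":0,"rz":0,"tx":-265,"ty":-27,"tz":-180,"grip":75},
  ],
)

```text
time_s: 16.0
position: [0.4844, 0.0502, 0.2165]
tcp_rot: [0.69, 0.724, 0.001, 0.001]
wrist_force: [0.6, -0.2, 1.2]
width: 0.749
grip_force: 0.0
```

Call:
drive_tool(
  deltas=[
    {"rx":0,"ry":0,"rz":0,"tx":-49,"ty":-5,"tz":0,"grip":75},
    {"rx":0,"ry":0,"rz":0,"tx":-95,"ty":-11,"tz":5,"grip":75},
    {"rx":0,"ry":0,"rz":0,"tx":-113,"ty":-13,"tz":35,"grip":75},
    {"rx":0,"ry":0,"rz":0,"tx":-113,"ty":-13,"tz":75,"grip":75},
    {"rx":0,"ry":0,"rz":0,"tx":-113,"ty":-13,"tz":90,"grip":75},
    {"rx":0,"ry":0,"rz":0,"tx":-113,"ty":-13,"tz":90,"grip":75},
    {"rx":0,"ry":0,"rz":0,"tx":-113,"ty":-13,"tz":90,"grip":75},
  ],
)

```text
time_s: 16.7
position: [0.4779, -0.0612, 0.1265]
tcp_rot: [0.689, 0.724, 0.0, 0.001]
wrist_force: [-0.1, 0.5, 0.9]
width: 0.752
grip_force: 0.0
```

```bash
python3 look.py w8 mid_clear mid_tube
```

```text
[ 0.4779 -0.0612  0.1265] 16.7
[ 0.4804 -0.0238 -0.0011]
mid_clear 0.8 [275. 210.] top 0.0569 topc [ 0.477  -0.0572] ext [0.0201 0.0195] all [ 0.476  -0.0553]
mid_tube 0.7 [278. 135.] top 0.0992 topc [ 0.4752 -0.0014] ext [0.0146 0.0148] all [ 0.4757 -0.0047]
mid_tube 0.46 [339. 348.] top 0.0149 topc [ 0.522 -0.124] ext [0.0582 0.1626] all [ 0.5245 -0.1241]
```

View pics/w8.png

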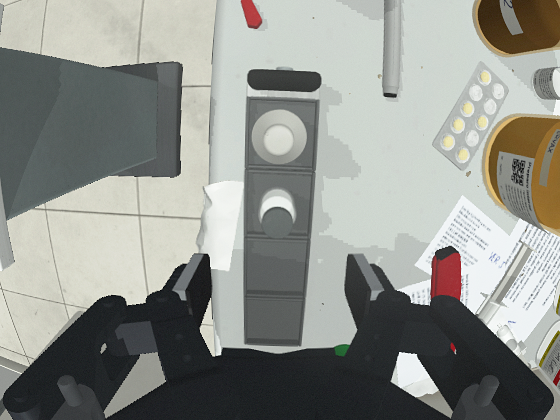

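Call:
drive_tool(
  deltas=[
    {"rx":0,"ry":0,"rz":0,"tx":0,"ty":-1,"tz":25,"grip":75},
    {"rx":0,"ry":0,"rz":0,"tx":0,"ty":-1,"tz":55,"grip":75},
    {"rx":0,"ry":0,"rz":0,"tx":0,"ty":-1,"tz":75,"grip":75},
    {"rx":0,"ry":0,"rz":0,"tx":0,"ty":-1,"tz":82,"grip":60},
    {"rx":0,"ry":0,"rz":0,"tx":0,"ty":-1,"tz":82,"grip":40},
    {"rx":0,"ry":0,"rz":0,"tx":0,"ty":-1,"tz":82,"grip":20},
    {"rx":0,"ry":0,"rz":0,"tx":0,"ty":-1,"tz":82,"grip":5},
    {"rx":0,"ry":0,"rz":0,"tx":0,"ty":-1,"tz":82,"grip":5},
    {"rx":0,"ry":0,"rz":0,"tx":0,"ty":-1,"tz":82,"grip":5},
  ],
)

```text
time_s: 17.75
position: [0.4774, -0.0618, 0.0443]
tcp_rot: [0.69, 0.724, 0.001, 0.001]
wrist_force: [-0.4, -0.4, 6.1]
width: 0.278
grip_force: 30.1
```

Call:
drive_tool(
  deltas=[
    {"rx":0,"ry":0,"rz":0,"tx":0,"ty":0,"tz":-10,"grip":5},
    {"rx":0,"ry":0,"rz":0,"tx":0,"ty":0,"tz":-45,"grip":5},
    {"rx":0,"ry":0,"rz":0,"tx":0,"ty":0,"tz":-90,"grip":5},
    {"rx":0,"ry":0,"rz":0,"tx":0,"ty":0,"tz":-135,"grip":5},
    {"rx":0,"ry":0,"rz":0,"tx":25,"ty":3,"tz":-165,"grip":5},
    {"rx":0,"ry":0,"rz":0,"tx":70,"ty":8,"tz":-175,"grip":5},
    {"rx":0,"ry":0,"rz":0,"tx":118,"ty":14,"tz":-175,"grip":5},
    {"rx":0,"ry":0,"rz":0,"tx":166,"ty":20,"tz":-175,"grip":5},
    {"rx":0,"ry":0,"rz":0,"tx":215,"ty":26,"tz":-175,"grip":5},
    {"rx":0,"ry":0,"rz":0,"tx":264,"ty":32,"tz":-175,"grip":5},
    {"rx":0,"ry":0,"rz":0,"tx":305,"ty":37,"tz":-165,"grip":5},
    {"rx":0,"ry":0,"rz":0,"tx":320,"ty":39,"tz":-140,"grip":5},
  ],
)

```text
time_s: 18.95
position: [0.5002, 0.2638, 0.1847]
tcp_rot: [0.689, 0.725, 0.002, 0.0]
wrist_force: [0.7, -0.8, -0.8]
width: 0.279
grip_force: 29.6
```

Call:
drive_tool(
  deltas=[
    {"rx":0,"ry":0,"rz":0,"tx":0,"ty":0,"tz":40,"grip":5},
    {"rx":0,"ry":0,"rz":0,"tx":0,"ty":0,"tz":75,"grip":5},
    {"rx":0,"ry":0,"rz":0,"tx":0,"ty":0,"tz":80,"grip":5},
    {"rx":0,"ry":0,"rz":0,"tx":0,"ty":0,"tz":80,"grip":5},
    {"rx":0,"ry":0,"rz":0,"tx":0,"ty":0,"tz":80,"grip":5},
  ],
)

```text
time_s: 19.45
position: [0.5007, 0.2602, 0.1052]
tcp_rot: [0.69, 0.724, 0.001, 0.0]
wrist_force: [-0.5, 0.5, -0.3]
width: 0.282
grip_force: 29.6
```

```bash
python3 look.py w9 mid_clear mid_blue; python3 -c "
from h import *
print(go([.5007,.2603,.0445],92.75))"
```

```text
[0.5007 0.2602 0.1052] 19.45
[ 0.4705  0.3057 -0.001 ]
mid_blue 0.69 [284. 135.] top 0.0632 topc [0.4989 0.3191] ext [0.0233 0.0237] all [0.4996 0.3161]
(array([ 0. , -0.1, 60.4]), array([ 0.2, -0.1,  0. ]))
```

View pics/w9.png

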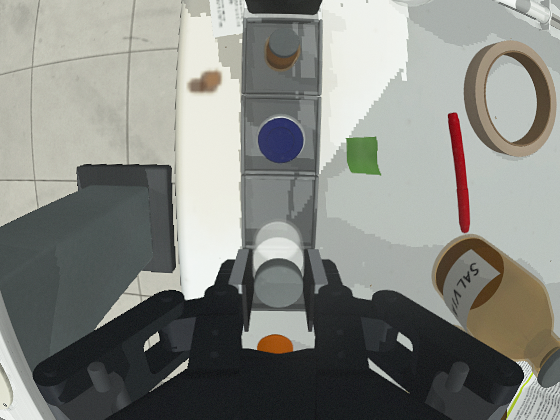

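The small vial (283,45) and the blue one (281,139) stand upright in place. The clear vial is held upright over the third cup.

Call:
drive_tool(
  deltas=[
    {"rx":0,"ry":0,"rz":0,"tx":0,"ty":0,"tz":25,"grip":5},
    {"rx":0,"ry":0,"rz":0,"tx":0,"ty":0,"tz":48,"grip":5},
    {"rx":0,"ry":0,"rz":0,"tx":0,"ty":0,"tz":58,"grip":5},
    {"rx":0,"ry":0,"rz":0,"tx":0,"ty":0,"tz":60,"grip":5},
    {"rx":0,"ry":0,"rz":0,"tx":0,"ty":0,"tz":60,"grip":5},
  ],
)

```text
time_s: 20.1
position: [0.5002, 0.26, 0.044]
tcp_rot: [0.69, 0.724, 0.001, 0.0]
wrist_force: [0.2, 0.3, -1.5]
width: 0.281
grip_force: 31.5
```

Call:
drive_tool(
  deltas=[
    {"rx":0,"ry":0,"rz":0,"tx":0,"ty":0,"tz":0,"grip":32},
    {"rx":0,"ry":0,"rz":0,"tx":0,"ty":0,"tz":0,"grip":45},
    {"rx":0,"ry":0,"rz":0,"tx":0,"ty":0,"tz":0,"grip":55},
    {"rx":0,"ry":0,"rz":0,"tx":0,"ty":0,"tz":-15,"grip":60},
    {"rx":0,"ry":0,"rz":0,"tx":0,"ty":0,"tz":-60,"grip":60},
    {"rx":0,"ry":0,"rz":0,"tx":0,"ty":0,"tz":-105,"grip":60},
    {"rx":0,"ry":0,"rz":0,"tx":-25,"ty":-3,"tz":-145,"grip":60},
    {"rx":0,"ry":0,"rz":0,"tx":-70,"ty":-9,"tz":-160,"grip":75},
    {"rx":0,"ry":0,"rz":0,"tx":-118,"ty":-16,"tz":-165,"grip":80},
    {"rx":0,"ry":0,"rz":0,"tx":-167,"ty":-23,"tz":-165,"grip":80},
    {"rx":0,"ry":0,"rz":0,"tx":-216,"ty":-31,"tz":-165,"grip":80},
    {"rx":0,"ry":0,"rz":0,"tx":-255,"ty":-37,"tz":-160,"grip":80},
  ],
)

```text
time_s: 21.3
position: [0.4748, 0.0012, 0.2049]
tcp_rot: [0.69, 0.724, 0.001, 0.001]
wrist_force: [0.7, 0.5, -0.5]
width: 0.797
grip_force: 0.0
```

Call:
drive_tool(
  deltas=[
    {"rx":0,"ry":0,"rz":0,"tx":-6,"ty":-1,"tz":20,"grip":80},
    {"rx":0,"ry":0,"rz":0,"tx":-6,"ty":-1,"tz":40,"grip":80},
    {"rx":0,"ry":0,"rz":0,"tx":-6,"ty":-1,"tz":40,"grip":80},
    {"rx":0,"ry":0,"rz":0,"tx":-6,"ty":-1,"tz":40,"grip":80},
  ],
)

```text
time_s: 21.7
position: [0.4745, -0.0025, 0.1639]
tcp_rot: [0.69, 0.724, 0.0, 0.0]
wrist_force: [0.6, -0.5, 0.6]
width: 0.8
grip_force: 0.0
```

```bash
python3 look.py w10 mid_tube; python3 -c "
from h import *
print(go([.4752,-.0016,.05],92.75))"
```

```text
[ 0.4745 -0.0025  0.1639] 21.7
[ 0.4779  0.0289 -0.0013]
mid_tube 0.87 [280. 207.] top 0.0988 topc [ 0.4749 -0.0013] ext [0.0148 0.015 ] all [ 0.4786 -0.0142]
mid_tube 0.74 [323.  35.] top 0.0937 topc [0.5053 0.131 ] ext [0.0148 0.0152] all [0.5115 0.1438]
(array([  0.7,   0. , 114.4]), array([0.1, 0. , 0.1]))
```

View pics/w10.png

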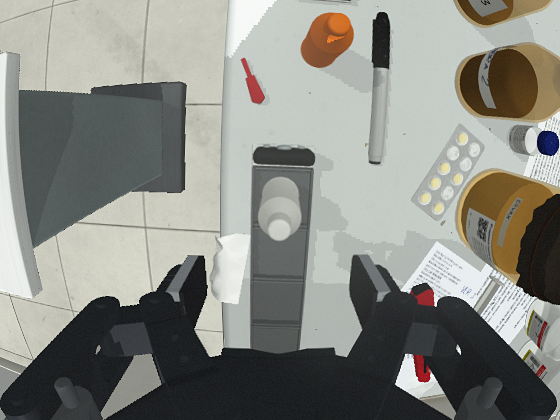

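The white bottle (279,208) stands upright in the plate-end cup and is the only white one. The orange bottle (328,40) is the look-alike. I'll descend and grip the white one.

Call:
drive_tool(
  deltas=[
    {"rx":0,"ry":0,"rz":0,"tx":1,"ty":0,"tz":35,"grip":80},
    {"rx":0,"ry":0,"rz":0,"tx":1,"ty":0,"tz":70,"grip":80},
    {"rx":0,"ry":0,"rz":0,"tx":1,"ty":0,"tz":100,"grip":80},
    {"rx":0,"ry":0,"rz":0,"tx":1,"ty":0,"tz":114,"grip":75},
    {"rx":0,"ry":0,"rz":0,"tx":1,"ty":0,"tz":114,"grip":55},
    {"rx":0,"ry":0,"rz":0,"tx":1,"ty":0,"tz":114,"grip":35},
    {"rx":0,"ry":0,"rz":0,"tx":1,"ty":0,"tz":114,"grip":10},
    {"rx":0,"ry":0,"rz":0,"tx":1,"ty":0,"tz":114,"grip":10},
    {"rx":0,"ry":0,"rz":0,"tx":1,"ty":0,"tz":114,"grip":10},
  ],
)

```text
time_s: 22.7
position: [0.4756, -0.0016, 0.0508]
tcp_rot: [0.69, 0.724, 0.001, 0.001]
wrist_force: [-1.3, 0.6, 7.8]
width: 0.357
grip_force: 30.5
```

Call:
drive_tool(
  deltas=[
    {"rx":0,"ry":0,"rz":0,"tx":0,"ty":0,"tz":-10,"grip":10},
    {"rx":0,"ry":0,"rz":0,"tx":0,"ty":0,"tz":-45,"grip":10},
    {"rx":0,"ry":0,"rz":0,"tx":0,"ty":0,"tz":-90,"grip":10},
    {"rx":0,"ry":0,"rz":0,"tx":0,"ty":0,"tz":-135,"grip":10},
    {"rx":0,"ry":0,"rz":0,"tx":20,"ty":3,"tz":-170,"grip":10},
    {"rx":0,"ry":0,"rz":0,"tx":60,"ty":10,"tz":-180,"grip":10},
    {"rx":0,"ry":0,"rz":0,"tx":105,"ty":18,"tz":-180,"grip":10},
    {"rx":0,"ry":0,"rz":0,"tx":150,"ty":26,"tz":-180,"grip":10},
    {"rx":0,"ry":0,"rz":0,"tx":190,"ty":34,"tz":-175,"grip":10},
    {"rx":0,"ry":0,"rz":0,"tx":209,"ty":37,"tz":-150,"grip":10},
    {"rx":0,"ry":0,"rz":0,"tx":209,"ty":37,"tz":-110,"grip":10},
    {"rx":0,"ry":0,"rz":0,"tx":209,"ty":37,"tz":-80,"grip":10},
  ],
)

```text
time_s: 23.9
position: [0.5009, 0.2097, 0.1276]
tcp_rot: [0.689, 0.725, -0.0, -0.0]
wrist_force: [-0.8, 0.0, -0.5]
width: 0.357
grip_force: 29.7
```

Call:
drive_tool(
  deltas=[
    {"rx":0,"ry":0,"rz":0,"tx":0,"ty":0,"tz":20,"grip":10},
    {"rx":0,"ry":0,"rz":0,"tx":0,"ty":0,"tz":20,"grip":10},
    {"rx":0,"ry":0,"rz":0,"tx":0,"ty":0,"tz":20,"grip":10},
  ],
)

```text
time_s: 24.2
position: [0.5015, 0.2089, 0.1101]
tcp_rot: [0.69, 0.724, 0.0, 0.0]
wrist_force: [0.5, -0.3, -0.1]
width: 0.357
grip_force: 29.8
```

```bash
python3 look.py w11 mid_tube mid_clear; python3 -c "
from h import *
print(go([.5024,.2093,.051],92.75))"
```

```text
[0.5015 0.2089 0.1101] 24.2
[ 0.464   0.2623 -0.0011]
mid_tube 0.85 [279. 284.] top 0.1579 topc [0.5011 0.214 ] ext [0.0151 0.0111] all [0.5066 0.1606]
mid_clear 0.82 [279. 140.] top 0.0574 topc [0.5005 0.2647] ext [0.0197 0.0199] all [0.5006 0.2653]
mid_clear 0.27 [285.  54.] top 0.0638 topc [0.4993 0.3188] ext [0.0241 0.0235] all [0.4995 0.3233]
(array([ 0.1,  0.1, 59.8]), array([ 0.1, -0.1,  0. ]))
```

View pics/w11.png

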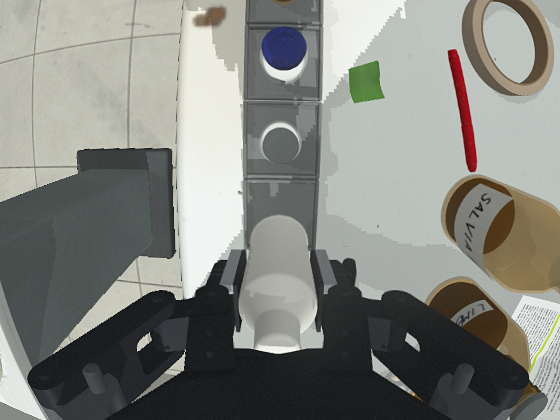

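The clear (281,143) and blue (284,50) vials are standing. The white bottle is held upright over the last cup, so I'll lower it.

Call:
drive_tool(
  deltas=[
    {"rx":0,"ry":0,"rz":0,"tx":0,"ty":0,"tz":25,"grip":10},
    {"rx":0,"ry":0,"rz":0,"tx":0,"ty":0,"tz":48,"grip":10},
    {"rx":0,"ry":0,"rz":0,"tx":0,"ty":0,"tz":57,"grip":10},
    {"rx":0,"ry":0,"rz":0,"tx":0,"ty":0,"tz":59.5,"grip":10},
    {"rx":0,"ry":0,"rz":0,"tx":0,"ty":0,"tz":59.5,"grip":10},
  ],
)

```text
time_s: 24.85
position: [0.5019, 0.2091, 0.0508]
tcp_rot: [0.69, 0.724, 0.001, 0.0]
wrist_force: [0.0, -0.4, 0.1]
width: 0.357
grip_force: 29.7
```

Call:
drive_tool(
  deltas=[
    {"rx":0,"ry":0,"rz":0,"tx":0,"ty":0,"tz":0,"grip":40},
    {"rx":0,"ry":0,"rz":0,"tx":0,"ty":0,"tz":0,"grip":50},
    {"rx":0,"ry":0,"rz":0,"tx":0,"ty":0,"tz":0,"grip":65},
    {"rx":0,"ry":0,"rz":0,"tx":0,"ty":0,"tz":-15,"grip":70},
    {"rx":0,"ry":0,"rz":0,"tx":0,"ty":0,"tz":-50,"grip":70},
    {"rx":0,"ry":0,"rz":0,"tx":0,"ty":0,"tz":-90,"grip":70},
    {"rx":0,"ry":0,"rz":0,"tx":0,"ty":0,"tz":-135,"grip":70},
    {"rx":0,"ry":0,"rz":0,"tx":0,"ty":-10,"tz":-180,"grip":70},
    {"rx":0,"ry":0,"rz":0,"tx":-30,"ty":-20,"tz":-210,"grip":70},
    {"rx":0,"ry":0,"rz":0,"tx":-30,"ty":-20,"tz":-220,"grip":70},
    {"rx":0,"ry":0,"rz":0,"tx":-30,"ty":-20,"tz":-220,"grip":70},
    {"rx":0,"ry":0,"rz":0,"tx":-30,"ty":-20,"tz":-220,"grip":70},
  ],
)

```text
time_s: 26.05
position: [0.4828, 0.1782, 0.2687]
tcp_rot: [0.69, 0.724, -0.0, -0.0]
wrist_force: [-0.6, 0.9, -0.8]
width: 0.698
grip_force: 0.0
```

```bash
python3 look.py w12 mid_tube mid_clear mid_blue mid_small
```

```text
[0.4828 0.1782 0.2687] 26.05
[ 0.4744  0.1737 -0.0017]
mid_tube 0.65 [292. 220.] top 0.092 topc [0.5041 0.133 ] ext [0.0151 0.0136] all [0.5053 0.1348]
mid_tube 0.63 [296. 155.] top 0.098 topc [0.4997 0.2098] ext [0.0141 0.015 ] all [0.5045 0.2106]
mid_clear 0.75 [296. 104.] top 0.0559 topc [0.4992 0.2639] ext [0.0199 0.019 ] all [0.4988 0.2646]
mid_blue 0.77 [300.  56.] top 0.0622 topc [0.4982 0.3187] ext [0.0236 0.0232] all [0.4983 0.3195]
mid_small 0.71 [297.  11.] top 0.0509 topc [0.4977 0.374 ] ext [0.0162 0.0157] all [0.498  0.3747]
```

View pics/w12.png

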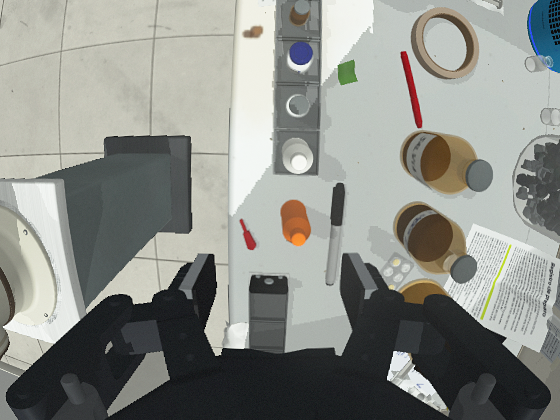

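All four vials stand upright and centred in their cups: tube (297,157), clear (297,104), blue (300,55) and small (297,12). Their top heights fit vials resting on the cup floors.

```bash
python3 -c "
from bench import order
print(order.sign_off())"
```

```text
the job is handed in; nothing more can be done
None
```

The four vials stand upright in the empty rack in reverse order (from its head plate: small, blue, clear, tube), checked in a last wrist picture and handed in at about 26 s; no verdict was returned.

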